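Stake the tall basil and hold the grow lamp up

ROBOT

A 7-joint arm with a two-finger parallel gripper is mounted at the origin on a cart in front of the work surface, level with it; the furniture and walls round the work are solid. World frame = base frame: x ahead of the robot, y to its left, z up, the work surface at z = 0. Lengths are in m, angles in rad, forces in N, time in s.
With the tool pointing down it reaches from about 0.4 to 0.85 m from the base axis. Payload 10.4 kg.
Tool frame: the origin (TCP) lies between the finger pads; the fingertips stand 14 mm ahead of it and the grasp point (between the pads) lies 5 mm behind it (r.finger_overhang is the z of the fingertips in the tool frame, in m); z points along the fingers, y is the line along which they close (so a half turn about z gives the same grasp; the last joint's range is limited). The gripper opens to 87 mm and grips with 3 to 60 N. Pads are 19 mm wide; open, the fingers measure 117 mm over their backs; the gripper's body (75 mm by 190 mm) begins 51 mm behind the grasp point.
Start: joints at [-1.362, 0.332, -0.065, 1.46, 0.022, 1.35, -0.088], TCP at [0.144, 0.608, 0.237] pointing down, gripper open.
Joint ranges: [-2.6, 2.6], [-0.5, 2.12], [-1.47, 1.34], [0.16, 2.42], [-1.27, 4.41], [0.06, 2.06], [-2.6, 2.6]. Speed limits (rad/s): [2.22, 2.22, 2.79, 2.79, 3.14, 3.14, 3.14].

INTERFACE

Orientations are given as a unit quaternion [x, y, z, w].
In Python, from bench import r, optics gives the robot as it stands.
- The arm moves only by the shell command python3 -m pendant 'ROWS' [FORCE]. ROWS is JSON, a list of rows, each a list of 7 numbers: the closure, from -1 (fully open) to 1 (shut), then the shift along the tool's x, y, z scaled (see below), then the turn, a rotation vector about the tool's x, y, z scaled (see below). In form: [[grip, x, y, z, rx, ry, rz], ...]. A call has 1 to 8 rows; each row is the pose to reach, as a shift and turn from the pose commanded when the call began, along the tool's axes at that moment; what a row does not reach only later rows make up. The controller multiplies each number of a shift by 0.3 m and each number of a turn by 120 degrees. A row lasts 1/8 s, in which the tool goes at most 62.5 mm and 10.7 degrees, less where a joint would pass 70% of its speed; a pose out of reach is approached as far as the arm can. A call with a number of a shift or a turn outside -1 to 1 is refused whole. A call with a gripper value outside its range is refused whole. The fingers move at their own pace and stop on an object; FORCE is the grip in N (left out, the last holds). Time passes only in rows, so rows that repeat a pose let the fingers close. It gives the time, the measured TCP pose, the force, the opening and the grip force at its end, in the units of the state.
- r.read_state(): the state, without advancing time (a new reading comes with each control period).
- optics.camera(name): name is "scene" or "top" or "wrist"; returns a dict with "pixels" (420x560x3 uint8, red, green, blue), "vfov" (degrees; the focal length in pixels is half the picture's height over the tangent of half this angle, whatever the lens; pixels are square), "cx", "cy" (the principal point, pixels), "rvec" (rotation vector, rad) and "tvec" (3), from world to camera coordinates, as OpenCV has them. Camera axes: x right, y down, z forward; pixel columns grow to the right and rows downward; lengths in m; the calibration is good to about 2 mm. A picture is of the moment at which its call begins. There is no depth.
- r.close_job(): hands the job in; it is judged then, once.
The state is a dict: "time": time; "joint_positions": joint angles; "joint_vel": joint speeds; "joint_torque": joint torques, N m; "ee_pos": TCP position; "eef_rot": TCP orientation; "ft_force": force on the tool from outside, world axes, zero at the start; "torque": the same for the moment, N m; "width": finger opening in m; "grip_force": force on a finger pad.
Only numpy, scipy, OpenCV 4.12 (cv2) and the standard library are available. Lean on these libraries where they do the work, as an engineer would, in place of code of your own. Each camera call takes 0.05 s, during which the arm holds its last target. There are 200 camera calls.

TASK

Pull the slim wooden support stake out of the tube beside the low seedlings and push it down into the narrow tube beside the tall basil until its collar rests on the tube's rim, and let go of it. Then squeeze in the push button on the front of the grow lamp's black head, draw the lamp straight up past its first stop to the second, where it will go no higher, and finish with the program still gripping the head and holding the lamp up there, so that I can tie in the stems. Leave the cup, mug, salt shaker, tea tin and teaspoon around the planter where they are.

Things in the scene. Friction and masses are not known exactly. Their poses are not given: they have to be found in the camera images.
- planter: fixed herb planter: white tank on a wooden plinth, 160 deep (x) x 270 wide (y) x 85 mm high, grey deck on top, a telescopic mast on the deck at its own x = +40, y = 0 mm, and on it a flat white lamp hood. Origin: centre of the underside; x points away from the front (the side with the dark water window, towards the robot), y to its left, z up. Yaw differs by up to 0.25 rad
- pod_tall: round white grow pod, 47 mm across, fixed in the deck (left or right place), with the tall leafy basil (75 mm high, under the hood). Origin: pod centre at deck height, 85 mm over the worktop; axes as the planter's. Its stake tube stands at its front, axis 30 mm from the origin along -x
- pod_short: the same kind of pod in the other place, 170 mm to the side along the planter's y, with low seedlings (20 mm high). The same tube; the stake stands in it at the start
- pod_tall_mouth (a point): centre of the rim of the tube beside the tall basil, 18 mm over the deck, 103 mm over the worktop. The mouth is flared, 16 mm wide at the rim, narrowing within 8 mm to a bore of 10.4 mm, closed 60 mm below the rim. The rim is 23 mm across outside. The hood's front edge is 30 mm behind (+x) the tube's axis
- pod_short_mouth (a point): the same point of the tube beside the low seedlings
- stake: slim upright wooden stake, loose, 203 mm long, 30 g: rod 8 mm thick, tapered tip, black collar 19 mm across and 4 mm thick (underside 57 mm above the tip), grip knob 13 mm thick and 38 mm long at the top. Origin: the tip; z along the stake to the knob. Seated, the collar rests on the rim and its top is 249 mm over the worktop, 70 mm over the low hood; it slides freely in the tube
- stake_collar (a point): centre of the underside of the stake's collar, 57 mm above the tip
- stake_knob (a point): centre of the stake's grip knob, 184 mm above the tip
- lamp: grow lamp: white hood 100 (x) x 240 (y) x 14 mm, on it an upright black grip head 26 (x) x 30 (y) mm, 50 mm high. It moves only straight up and down, 120 mm in all. Origin: on the mast axis at the hood's underside, 165 mm over the worktop when low; axes as the planter's; the hood spans x -68 to +32, y -120 to +120 mm about it. Weighs 0.24 kg with its rod; let go, it sinks back 60 mm
- lamp_grip (a point): centre of the black head at the height of the button, 28 mm above the hood's top and 22 mm below the head's top; grip here with the fingers closing along the planter's x, one on the button, the other on the plain back of the head (31 mm across button and head)
- button_face (a point): centre of the front face (facing -x) of the push button, 14 wide (y) x 18 mm high, on the front of the lamp's head; it stands 5 mm proud of the head
- release (a joint): travel of the push button into the head (+x), m: 0 out, 0.005 flush with the head, 0.006 at most; a spring of 2 N at the start to 6 N flush. While it is less than about 0.003 in, a hook holds the lamp down at its lowest place; nothing latches higher up
- mast_upper (a joint): how far the thin upper mast section with the lamp is drawn out of the middle section, m: 0 in, 0.06 out. It moves first (about 4 N of lift, lamp weight included); at 0.06 is the first stop
- mast_lower (a joint): how far the middle mast section is drawn out of the outer tube, m: 0 in, 0.06 out. It follows after the first stop (about 6 N of lift); at 0.06 is the second stop, where both sections are out and the lamp stands 120 mm higher than at the start
- froth_cup: steel milk cup with a handle, 88 mm high, 82 mm across, loose, standing to the front right of the planter; leave it
- mug_a: pale mug with a handle, 91 mm high, 85 mm across, loose, standing left of the planter; leave it
- salt_shaker: small salt shaker with a rounded cap, 90 mm high, 44 mm across, loose, standing left of the planter; leave it
- tea_tin: square lidded tin with a knob, 95 mm high, 70 mm wide, loose, standing farther left; leave it
- teaspoon: steel teaspoon, 130 mm long, lying near the worktop's front edge, to the right; leave it

How it is judged:
By the outcome, as a careful person would: the job done as asked, in the order asked, and still so for the second after the job is handed in, while the arm keeps its last pose, push and grip.
It also fails if it takes over 59 s, if anything falls off the work surface, if the arm or the gripper's body presses on something with over 40 N, if the wrist force passes 120 N, or if a joint passes its speed limit or range.

## Working session

There is one attempt and no reset: what is moved stays moved. The work goes in short steps, Python scripts to look and compute and a shell command to move; the robot and the scene stay as the last step left them, time stands still between calls to the robot, and variables do not carry over. Pictures are saved under pics/ and viewed, at most 10 in all, crops included, and the job is handed in when it is done.

```bash
ls; mkdir -p pics; python3 - <<'E'
from bench import r, optics
import cv2
for n in ("scene","top","wrist"):
    c=optics.camera(n); cv2.imwrite(f"pics/{n}0.png",c["pixels"][:,:,::-1])
    print(n,c["vfov"],c["cx"],c["cy"],c["rvec"],c["tvec"])
print(r.read_state())
E
```

```text
pics
scene 47.58157555903157 275.5952495801027 211.71085907083705 [ 2.23677759 -1.01156057  0.39185858] [-0.18894991  0.48531995  1.09158384]
top 46.63160177841641 276.7059328555723 218.86280818713036 [ 2.13830424 -1.40300902  0.4837918 ] [-0.03247054  0.5448572   1.49413296]
wrist 61.759988339433484 276.21412882812535 210.1399481230759 [-2.26113196 -1.79181607 -0.27936982] [-0.62404946 -0.03799855  0.39188732]
{'time': 0.15, 'joint_positions': array([-1.3615786 ,  0.33270062, -0.06473195,  1.46071089,  0.02159244,
        1.34990057, -0.08852223]), 'joint_vel': array([-0.0005253 , -0.00135706,  0.00017515, -0.00316884,  0.00015987,
        0.00143711, -0.00058938]), 'joint_torque': array([ 9.79369070e-04, -6.23630118e+01,  2.48288648e-02, -3.90139353e+01,
       -6.12833840e-02,  3.72850487e-02,  7.55930273e-05]), 'ee_pos': array([0.14350925, 0.60803053, 0.23597098]), 'eef_rot': array([ 1.15638344e-01,  9.93291252e-01, -5.10116332e-04, -4.65836392e-05]), 'ft_force': array([-0.22042882, -0.46005924, -0.05165932]), 'torque': array([-0.00051703, -0.00644447, -0.04288713]), 'grip_force': 0.0, 'width': 0.0867832876419879}
```

View pics/scene0.png

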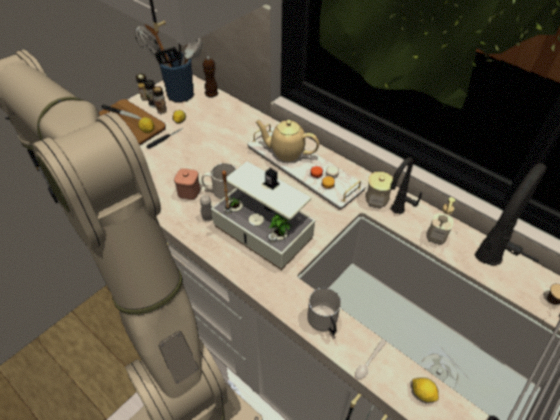

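View pics/top0.png

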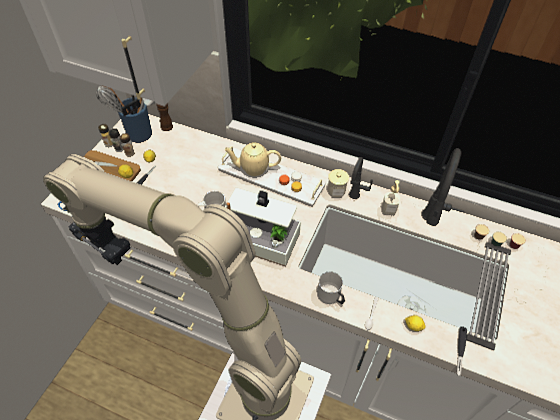

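The scene view shows the planter at about (265,220), with the stake at (227,190) on its left, the basil at (280,227) on its right, and the black lamp head at (271,179). In the top view the arm hides the stake. Next I'll enlarge the scene view and get rough positions.

```bash
cat > h.py <<'E'
import numpy as np, cv2
from bench import r, optics
from scipy.spatial.transform import Rotation as Rot
def shot(n,save=None):
    c=optics.camera(n); c["R"]=Rot.from_rotvec(np.ravel(c["rvec"])).as_matrix(); c["t"]=np.ravel(c["tvec"])
    c["f"]=c["pixels"].shape[0]/2/np.tan(np.radians(c["vfov"])/2); c["o"]=-c["R"].T@c["t"]
    if save: cv2.imwrite(f"pics/{save}.png",c["pixels"][:,:,::-1])
    return c
def ray(c,u,v):
    d=c["R"].T@np.array([(u-c["cx"])/c["f"],(v-c["cy"])/c["f"],1]); return d/np.linalg.norm(d)
def onz(c,u,v,z):
    d=ray(c,u,v); return c["o"]+d*(z-c["o"][2])/d[2]
def proj(c,p):
    q=c["R"]@np.asarray(p)+c["t"]; return c["f"]*q[:2]/q[2]+[c["cx"],c["cy"]]
def tri(obs): # [(cam,u,v),...] least-squares crossing of rays
    A=np.zeros((3,3));b=np.zeros(3);Ps=[]
    for c,u,v in obs:
        d=ray(c,u,v);P=np.eye(3)-np.outer(d,d);A+=P;b+=P@c["o"];Ps.append((P,c["o"]))
    x=np.linalg.solve(A,b); return x,[round(1e3*np.linalg.norm(P@(x-o)),1) for P,o in Ps]
def togo(target, yaw_y=None):
    """shift in tool axes scaled by .3 m from commanded~measured pose"""
    s=r.read_state(); R=Rot.from_quat(s["eef_rot"]).as_matrix()
    return R.T@(np.asarray(target)-s["ee_pos"])/.3
def crop(c,u0,u1,v0,v1,k,name):
    cv2.imwrite(f"pics/{name}.png",cv2.resize(c["pixels"][v0:v1,u0:u1,::-1],None,fx=k,fy=k,interpolation=cv2.INTER_CUBIC))
E
python3 - <<'E'
from h import *
c=shot("scene"); crop(c,160,340,150,270,4.4,"crop1")
for u,v,z in((270,171,.229),(227,174,.249),(232,168,.179),(213,228,.085),(278,260,.085),(313,230,.085)): print(u,v,onz(c,u,v,z).round(3))
w=shot("wrist"); print(w["o"], w["R"][2], Rot.from_quat(r.read_state()["eef_rot"]).as_matrix().round(3))
E
```

```text
270 171 [0.563 0.264 0.229]
227 174 [0.462 0.328 0.249]
232 168 [0.537 0.391 0.179]
213 228 [0.39  0.33  0.085]
278 260 [0.429 0.116 0.085]
313 230 [0.575 0.11  0.085]
[0.06153484 0.62687814 0.38463659] [ 0.29703136 -0.0699411  -0.95230279] [[-0.973  0.23  -0.   ]
 [ 0.23   0.973 -0.001]
 [-0.    -0.001 -1.   ]]
```

View pics/crop1.png

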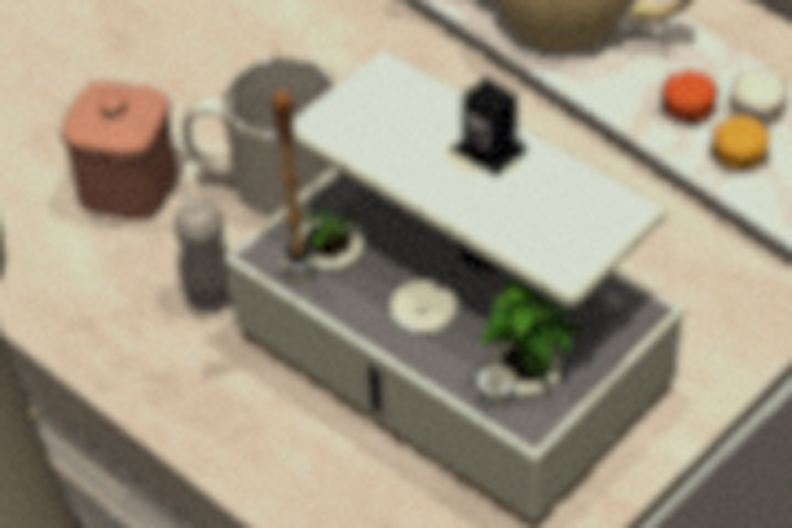

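The enlarged view shows the stake knob at about (224,173) in full-picture pixels, its collar at (227,208), the empty tall tube mouth at (272,236) and the button side of the head at (268,179). I'll bring the wrist camera over the planter for close views.

```bash
python3 -m pendant '[[-1,-0.3,-0.2,-0.35,0,0,0],[-1,-0.5,-0.4,-0.5,0,0,0],[-1,-0.95,-0.75,-0.55,0,0,0],[-1,-0.95,-0.75,-0.55,0,0,0],[-1,-0.95,-0.75,-0.55,0,0,0],[-1,-0.95,-0.75,-0.55,0,0,0],[-1,-0.95,-0.75,-0.55,0,0,0],[-1,-0.95,-0.75,-0.55,0,0,0]]'
python3 - <<'E'
from h import *
c=shot("wrist"); crop(c,0,560,0,420,1.4,"w1"); print(c["o"])
for p in ((.46,.33,.249),(.563,.264,.229)): print(proj(c,p))
E
```

```text
time: 1.25
ee_pos: [0.371, 0.3219, 0.4026]
eef_rot: [0.118, 0.993, 0.001, 0.001]
ft_force: [-0.9, 0.1, 0.0]
width: 0.0871
grip_force: 0.0
[0.28884886 0.34075896 0.55104824]
[305.94913542 280.88432229]
[265.96979558 363.81708252]
```

View pics/w1.png

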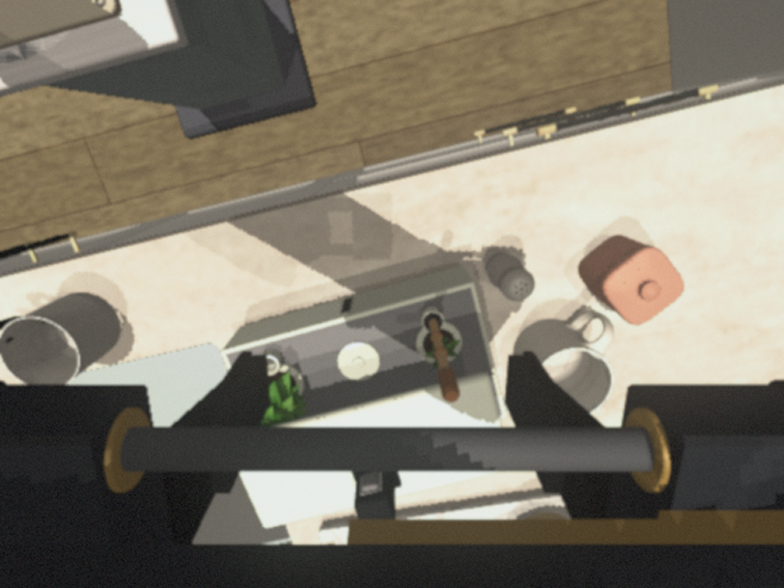

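The wrist view (1.4x scale) shows the stake knob at (450,390), the collar at (433,318), the tall tube mouth at (275,366), the front deck edge from (225,352) to (470,287), and the button at (372,482). I'll take a second viewpoint.

```bash
python3 - <<'E'
from h import *
import pickle
pickle.dump(shot("wrist"),open("w1.pkl","wb"))
E
python3 -m pendant '[[-1,-0.15,-0.1,0,0,0,0],[-1,-0.3,-0.25,0,0,0,0],[-1,-0.3,-0.25,0,0,0,0],[-1,-0.3,-0.25,0,0,0,0],[-1,-0.3,-0.25,0,0,0,0]]'
python3 - <<'E'
from h import *
import pickle
c=shot("wrist"); crop(c,0,560,0,420,1.4,"w2"); print(c["o"])
pickle.dump(c,open("w2.pkl","wb"))
E
```

```text
time: 1.98
ee_pos: [0.4386, 0.232, 0.4011]
eef_rot: [0.114, 0.993, -0.0, -0.0]
ft_force: [-0.1, -0.1, -0.5]
width: 0.0871
grip_force: 0.0
[0.35663392 0.2504191  0.54976241]
```

View pics/w2.png

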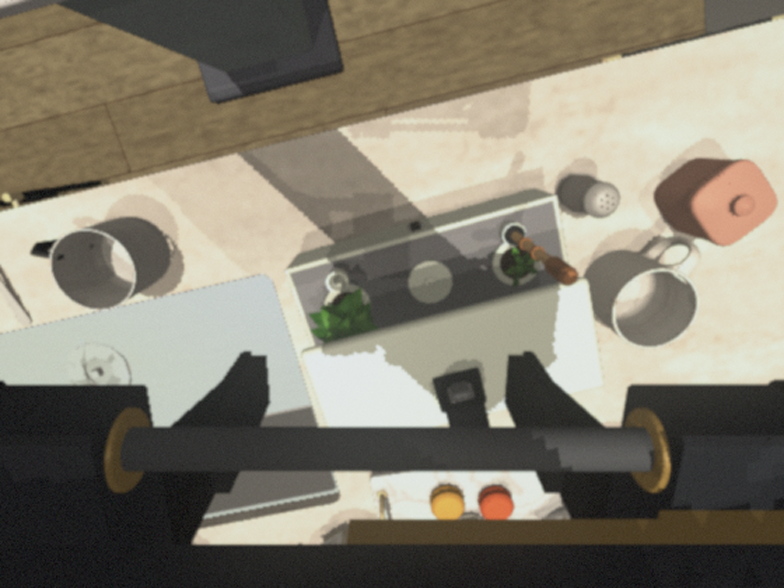

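This view shows the knob end at (568,272), the collar at (514,234), the tall tube mouth at (338,281), the deck corners at (556,198) and (288,270), and the button at (459,391), all at 1.4x. Next I'll triangulate these and refine with colour masks.

```bash
cat > m.py <<'E'
from h import *
import pickle
w1,w2=(pickle.load(open(f"w{i}.pkl","rb")) for i in(1,2))
k=1.4
def pt(a,b): return tri([(w1,a[0]/k,a[1]/k),(w2,b[0]/k,b[1]/k)])
for n,a,b in (("knobtop",(451,395),(568,273)),("collar",(433,318),(514,234)),("mouth",(275,366),(338,281)),("FL",(470,287),(556,198)),("FR",(225,352),(288,270)),("button",(372,483),(459,391)),("disc",(358,361),(430,282))):
    x,e=pt(a,b); print(n,x.round(4),e)
def brown(c,box):
    hsv=cv2.cvtColor(c["pixels"],cv2.COLOR_RGB2HSV); m=cv2.inRange(hsv,(3,80,40),(20,255,230)); M=np.zeros_like(m)
    u0,u1,v0,v1=box; M[v0:v1,u0:u1]=m[v0:v1,u0:u1]; return M
L=[]
for c,b in((w1,(300,345,220,300)),(w2,(365,420,160,210))):
    ys,xs=np.nonzero(brown(c,b)); P=np.c_[xs,ys].astype(np.float32)
    vx,vy,x0,y0=cv2.fitLine(P,cv2.DIST_L2,0,.01,.01).ravel()
    t=(P-[x0,y0])@[vx,vy]; print(len(P),P.min(0),P.max(0),"ends",np.array([x0,y0])+t.min()*np.array([vx,vy]),np.array([x0,y0])+t.max()*np.array([vx,vy]))
    # plane through camera containing the image line
    n=np.cross(ray(c,x0,y0),ray(c,x0+20*vx,y0+20*vy)); n/=np.linalg.norm(n); L.append((n,n@c["o"]))
d=np.cross(L[0][0],L[1][0]); d/=np.linalg.norm(d); d*=np.sign(d[2])
p=np.linalg.solve(np.array([L[0][0],L[1][0],[0,0,1]]),[L[0][1],L[1][1],.23])
print("stake axis at z=.23",p.round(4),"dir",d.round(4))
E
python3 m.py
```

```text
knobtop [0.4652 0.3463 0.2434] [np.float64(0.9), np.float64(0.9)]
collar [0.4695 0.3488 0.0839] [np.float64(1.0), np.float64(1.0)]
mouth [0.4796 0.1756 0.0859] [np.float64(3.1), np.float64(3.1)]
FL [0.4436 0.3904 0.0899] [np.float64(0.8), np.float64(0.8)]
FR [0.4583 0.1265 0.0747] [np.float64(0.8), np.float64(0.8)]
button [0.5616 0.264  0.1947] [np.float64(1.1), np.float64(1.1)]
disc [0.5011 0.2614 0.0763] [np.float64(0.4), np.float64(0.4)]
501 [305. 229.] [325. 288.] ends [307.35315 229.39604] [321.53137 288.35318]
504 [365. 166.] [411. 202.] ends [365.1022  166.86179] [410.13885 200.16457]
stake axis at z=.23 [0.4656 0.3448 0.23  ] dir [-1.030e-02 -2.000e-04  9.999e-01]
```

```bash
python3 - <<'E'
from h import *
import pickle
w1,w2=(pickle.load(open(f"w{i}.pkl","rb")) for i in(1,2)); s=shot("scene"); pickle.dump(s,open("s.pkl","wb"))
rows=[]
for pts in (((196,261),(241,201),(272,236)),((309,228),(367,167),(227,208)),((266,343),(328,277),(270,180))):
    t=[]
    for c,(u,v) in zip((w1,w2,s),pts):
        p=c["pixels"][v-13:v+13,u-17:u+17,::-1]; p=cv2.resize(p,None,fx=7.7,fy=7.7,interpolation=cv2.INTER_CUBIC)
        p=cv2.normalize(p,None,0,255,cv2.NORM_MINMAX); cv2.rectangle(p,(0,0),(p.shape[1]-1,p.shape[0]-1),(0,0,255),1); t.append(p)
    rows.append(np.hstack(t))
o=np.vstack(rows); print(o.shape); cv2.imwrite("pics/comp.png",o)
E
```

```text
(600, 786, 3)
```

View pics/comp.png

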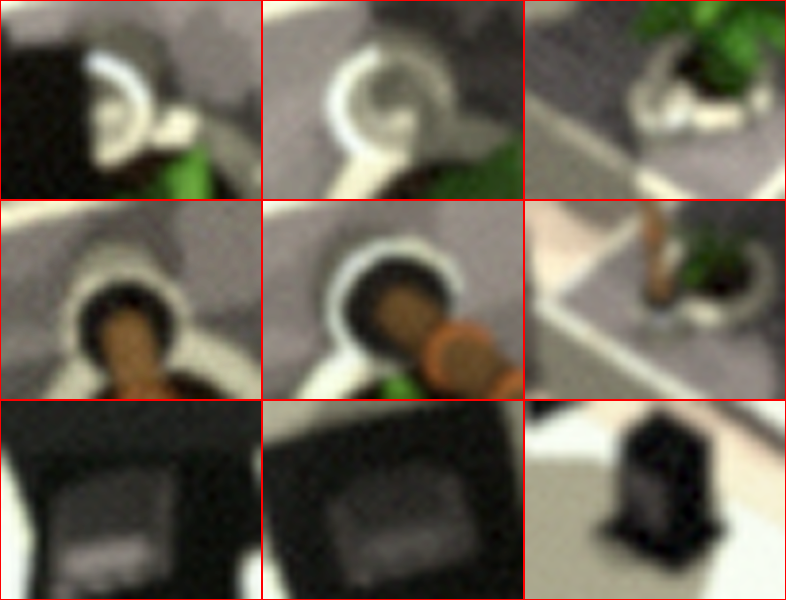

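The tiles give sub-pixel readings. Tall rim centre: tile (93,109) in w1 and (129,103) in w2. Short rim and collar: about (127,129) in w1 and (132,105) in w2. Button face: (113,109) in w1 and (140,110) in w2.

```bash
cat > m2.py <<'E'
from h import *
import pickle
w1,w2,s=(pickle.load(open(f+".pkl","rb")) for f in("w1","w2","s"))
T={"mouth":(((196,261),(241,201),(272,236)),((93,109),(129,103),(136,92)),.103),
"collar":(((309,228),(367,167),(227,208)),((127,129),(132,106),(131,100)),.105),
"button":(((266,343),(328,277),(270,180)),((113,109),(140,110),(117,92)),.207)}
for n,(o,t,z) in T.items():
    obs=[(c,u-17+(x+.5)/7.7-.5,v-13+(y+.5)/7.7-.5) for c,(u,v),(x,y) in zip((w1,w2,s),o,t)]
    print(n,"12",tri(obs[:2])[0].round(4),"all",tri(obs)[0].round(4),tri(obs)[1],"planes",[onz(*q,z)[:2].round(4) for q in obs])
E
python3 m2.py
```

```text
mouth 12 [0.473  0.1752 0.103 ] all [0.4724 0.1758 0.1053] [np.float64(0.5), np.float64(0.6), np.float64(0.2)] planes [array([0.4734, 0.1755]), array([0.4726, 0.1749]), array([0.474 , 0.1771])]
collar 12 [0.4659 0.3448 0.104 ] all [0.4657 0.3457 0.1005] [np.float64(2.0), np.float64(0.8), np.float64(2.8)] planes [array([0.4659, 0.3451]), array([0.4653, 0.3443]), array([0.4601, 0.343 ])]
button 12 [0.5536 0.2642 0.2037] all [0.553  0.2643 0.2055] [np.float64(0.8), np.float64(0.1), np.float64(0.9)] planes [array([0.5508, 0.2648]), array([0.552 , 0.2642]), array([0.553 , 0.2637])]
```

The points check out: the mouths are 169.7 mm apart (170 expected), heights agree to within 4 mm, and yaw is about 0.043 rad. Next I'll go above the stake.

```bash
python3 - <<'E'
from h import *
print(togo((.4656,.3448,.300)),togo((.4656,.3448,.225)))
E
```

```text
[-0.00094768  0.38825195  0.33749909] [-0.00104588  0.38831994  0.58749906]
```

```bash
python3 -m pendant '[[-1,0,0.2,0,0,0,0],[-1,0,0.388,0.1,0,0,0],[-1,0,0.388,0.3,0,0,0],[-1,0,0.388,0.337,0,0,0],[-1,0,0.388,0.337,0,0,0],[-1,0,0.388,0.337,0,0,0]]' 20
python3 - <<'E'
from h import *
print(togo((.4656,.3448,.225)))
E
```

```text
time: 2.82
ee_pos: [0.4672, 0.3436, 0.3035]
eef_rot: [0.116, 0.993, 0.002, 0.001]
ft_force: [-0.1, -0.2, -0.9]
width: 0.0869
grip_force: 0.0
[0.00680132 0.00163261 0.26158071]
```

```bash
python3 -m pendant '[[-1,0.006,0.002,0.12,0,0,0],[-1,0.006,0.002,0.255,0,0,0],[-1,0.006,0.002,0.255,0,0,0],[-1,0.006,0.002,0.255,0,0,0],[1,0.006,0.002,0.255,0,0,0],[1,0.006,0.002,0.255,0,0,0],[1,0.006,0.002,0.255,0,0,0],[1,0.006,0.002,0.255,0,0,0]]' 20
python3 -m pendant '[[1,0,0,0,0,0,0],[1,0,0,0,0,0,0],[1,0,0,0,0,0,0],[1,0,0,0,0,0,0]]'
```

```text
time: 3.82
ee_pos: [0.4648, 0.3445, 0.2241]
eef_rot: [0.116, 0.993, 0.0, 0.0]
ft_force: [-0.2, -0.2, 0.1]
width: 0.0548
grip_force: 0.0
time: 4.32
ee_pos: [0.4647, 0.3445, 0.2239]
eef_rot: [0.116, 0.993, 0.0, -0.0]
ft_force: [-0.3, -0.2, 0.7]
width: 0.0153
grip_force: 0.0
```

```bash
python3 -m pendant '[[1,0,0,0,0,0,0],[1,0,0,0,0,0,0],[1,0,0,0,0,0,0],[1,0,0,-0.05,0,0,0],[1,0,0,-0.1,0,0,0],[1,0,0,-0.1,0,0,0]]'
```

```text
time: 5.08
ee_pos: [0.4655, 0.345, 0.256]
eef_rot: [0.116, 0.993, 0.001, 0.001]
ft_force: [-0.1, 0.1, -0.6]
width: 0.0124
grip_force: 20.0
```

```bash
python3 -m pendant '[[1,0,0,-0.1,0,0,0],[1,0,0,-0.19,0,0,0],[1,0,0,-0.19,0,0,0],[1,0,0,-0.19,0,0,0]]'
python3 - <<'E'
from h import *
print(togo((.4720,.1750,.308)),togo((.4720,.1750,.2239)))
E
```

```text
time: 5.58
ee_pos: [0.4645, 0.3443, 0.3101]
eef_rot: [0.116, 0.993, -0.0, -0.0]
ft_force: [0.0, -0.3, -1.0]
width: 0.0125
grip_force: 20.0
[-0.15394388 -0.54363654  0.00742494] [-0.15410176 -0.54345235  0.28775817]
```

```bash
python3 -m pendant '[[1,-0.04,-0.14,0,0,0,0],[1,-0.09,-0.32,0,0,0,0],[1,-0.14,-0.48,0,0,0,0],[1,-0.154,-0.544,0,0,0,0],[1,-0.154,-0.544,0,0,0,0],[1,-0.154,-0.544,0,0,0,0],[1,-0.154,-0.544,0,0,0,0]]'
python3 - <<'E'
from h import *
print(togo((.4720,.1750,.2239)))
c=shot("wrist"); s=shot("scene")
a=cv2.resize(c["pixels"][130:330,200:400],(400,400)); b=cv2.resize(s["pixels"][150:250,220:320],(400,400),interpolation=cv2.INTER_CUBIC)
cv2.imwrite("pics/ins.png",np.hstack([a,b])[:,:,::-1]); print(proj(c,(.473,.1753,.103)),proj(s,(.473,.1753,.103)),proj(s,(.473,.1753,.125)))
E
```

```text
time: 6.45
ee_pos: [0.4719, 0.1766, 0.3105]
eef_rot: [0.114, 0.993, -0.0, -0.0]
ft_force: [-0.1, -0.6, -0.6]
width: 0.0124
grip_force: 20.0
[-0.00165314 -0.00496677  0.28873671]
[275.68255648 184.02061806] [272.48187542 235.04639604] [272.49212939 230.03794594]
```

View pics/ins.png

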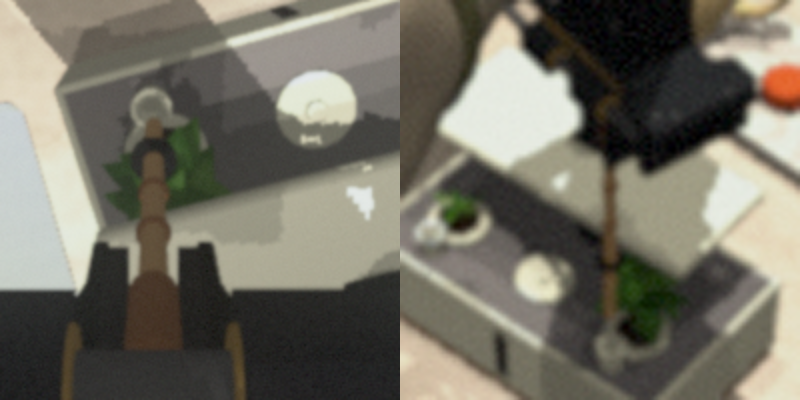

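The stake hangs straight above the tall tube. The tip is at (152,122) in the left tile, in line with the rim at (152,105), and at (608,315) in the right tile above the tube at (608,348). I'll lower it in steps and watch the force.

```bash
python3 -m pendant '[[1,-0.001,-0.004,0.05,0,0,0],[1,-0.001,-0.004,0.1,0,0,0],[1,-0.001,-0.004,0.13,0,0,0],[1,-0.001,-0.004,0.16,0,0,0],[1,-0.001,-0.004,0.16,0,0,0]]'
```

```text
time: 7.18
ee_pos: [0.472, 0.1737, 0.2623]
eef_rot: [0.116, 0.993, -0.0, -0.0]
ft_force: [-0.6, 0.6, -0.0]
width: 0.0121
grip_force: 20.0
```

```bash
python3 -m pendant '[[1,0,0,0.04,0,0,0],[1,0,0,0.08,0,0,0],[1,0,0,0.11,0,0,0],[1,0,0,0.125,0,0,0],[1,0,0,0.125,0,0,0]]'
```

```text
time: 7.8
ee_pos: [0.4721, 0.1738, 0.2252]
eef_rot: [0.116, 0.993, -0.0, -0.0]
ft_force: [-0.4, 0.8, -0.8]
width: 0.0122
grip_force: 20.0
```

Next I'll push a few mm more until the collar makes contact.

```bash
python3 -m pendant '[[1,0,0,0.005,0,0,0],[1,0,0,0.01,0,0,0],[1,0,0,0.015,0,0,0],[1,0,0,0.015,0,0,0]]'
```

```text
time: 8.3
ee_pos: [0.4736, 0.1743, 0.2235]
eef_rot: [0.116, 0.993, 0.001, 0.002]
ft_force: [-1.2, 0.7, 15.6]
width: 0.0122
grip_force: 20.0
```

Contact at 15.6 N upward with z as expected, so the collar is seated. I'll ease off, open and rise.

```bash
python3 -m pendant '[[1,0,0,-0.008,0,0,0],[-1,0,0,-0.01,0,0,0],[-1,0,0,-0.01,0,0,0],[-1,0,0,-0.01,0,0,0],[-1,0,0,-0.01,0,0,0],[-1,0,0,-0.01,0,0,0],[-1,0,0,-0.01,0,0,0],[-1,0,0,-0.01,0,0,0]]'
python3 -m pendant '[[-1,0,0,-0.1,0,0,0],[-1,0,0,-0.25,0,0,0],[-1,0,0,-0.4,0,0,0],[-1,0,0,-0.45,0,0,0],[-1,0,0,-0.45,0,0,0],[-1,0,0,-0.45,0,0,0]]'
python3 - <<'E'
from h import *
c=shot("wrist"); s=shot("scene")
a=cv2.resize(c["pixels"][80:280,180:380],(400,400)); b=cv2.resize(s["pixels"][150:250,220:320],(400,400),interpolation=cv2.INTER_CUBIC)
cv2.imwrite("pics/seat.png",np.hstack([a,b])[:,:,::-1])
for q in(c,s): print(proj(q,(.473,.1753,.103)),proj(q,(.473,.1753,.249)))
y=np.arctan2(.0073,.1695); print(y); print(togo((.5705,.265,.35)))
E
```

```text
time: 9.3
ee_pos: [0.4722, 0.1738, 0.2239]
eef_rot: [0.116, 0.993, 0.0, -0.0]
ft_force: [-0.1, 0.4, 0.4]
width: 0.0746
grip_force: 0.0
time: 10.05
ee_pos: [0.4718, 0.1736, 0.3574]
eef_rot: [0.116, 0.993, -0.001, -0.001]
ft_force: [0.5, 0.0, -0.9]
width: 0.0867
grip_force: 0.0
[278.42996844 174.39828061] [279.4079031  213.53827502]
[272.48187542 235.04639604] [272.55510346 199.27888566]
0.0430412482230888
[-0.25029087  0.3720599   0.02408724]
```

View pics/seat.png

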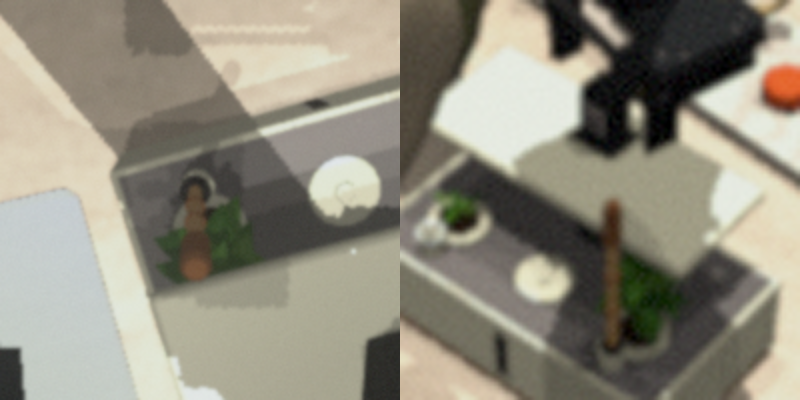

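The stake is seated and upright: collar on the rim at (198,185) in the left tile, top at (612,205) in the right. Next I'll move over the lamp head and turn so the fingers close along the planter's x.

```bash
python3 -m pendant '[[-1,-0.03,0.05,0,0,0,0.08],[-1,-0.06,0.1,0,0,0,0.16],[-1,-0.1,0.15,0,0,0,0.24],[-1,-0.14,0.2,0,0,0,0.32],[-1,-0.18,0.26,0,0,0,0.4],[-1,-0.22,0.32,0,0,0,0.48],[-1,-0.25,0.372,0,0,0,0.56],[-1,-0.25,0.372,0,0,0,0.618]]'
python3 -m pendant '[[-1,0,0,0,0,0,0],[-1,0,0,0,0,0,0],[-1,0,0,0,0,0,0]]'
python3 - <<'E'
from h import *
s=r.read_state(); R=Rot.from_quat(s["eef_rot"]).as_matrix(); print(R.round(3),np.degrees(np.arctan2(R[1,1],R[0,1])),s["joint_positions"].round(2))
c=shot("wrist"); crop(c,0,560,0,420,1.4,"head"); print(c["o"])
import pickle; pickle.dump(c,open("w3.pkl","wb"))
for p in((.5525,.2645,.207),(.5705,.265,.229),(.473,.1753,.249)): print((1.4*proj(c,p)).round())
print(togo((.5705,.265,.202)))
E
```

```text
time: 11.15
ee_pos: [0.571, 0.2662, 0.357]
eef_rot: [0.692, 0.721, -0.001, -0.0]
ft_force: [-0.2, -0.1, -0.4]
width: 0.0866
grip_force: 0.0
time: 11.52
ee_pos: [0.5708, 0.265, 0.359]
eef_rot: [0.691, 0.723, 0.0, -0.0]
ft_force: [0.0, -1.1, 0.7]
width: 0.0871
grip_force: 0.0
[[-0.046  0.999 -0.   ]
 [ 0.999  0.046  0.   ]
 [ 0.    -0.    -1.   ]] 2.6406454753771733 [-0.85  0.33  0.46  1.26 -0.14  1.59 -0.36]
[0.56686209 0.34839674 0.50753631]
[357. 275.]
[386. 286.]
[218. 430.]
[-9.66617836e-05 -1.04097798e-03  5.23441628e-01]
```

View pics/head.png

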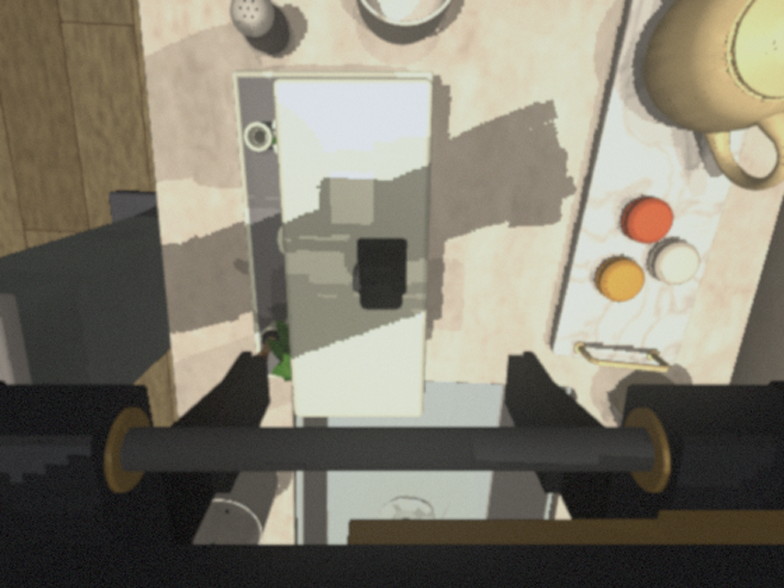

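The black head's top is centred at about (384,286), matching the prediction of (386,286), and lies squarely between the fingers. I'll descend and grip.

```bash
python3 -m pendant '[[-1,0,0,0.15,0,0,0],[-1,0,0,0.3,0,0,0],[-1,0,0,0.42,0,0,0],[-1,0,0,0.5,0,0,0],[-1,0,0,0.523,0,0,0],[-1,0,0,0.523,0,0,0],[-1,0,0,0.523,0,0,0]]' 30
python3 -m pendant '[[1,0,0,0,0,0,0],[1,0,0,0,0,0,0],[1,0,0,0,0,0,0],[1,0,0,0,0,0,0],[1,0,0,0,0,0,0],[1,0,0,0,0,0,0],[1,0,0,0,0,0,0],[1,0,0,0,0,0,0]]' 30
```

```text
time: 12.45
ee_pos: [0.5715, 0.2654, 0.2034]
eef_rot: [0.691, 0.723, 0.001, 0.0]
ft_force: [-0.6, 0.4, 0.5]
width: 0.0869
grip_force: 0.0
time: 13.45
ee_pos: [0.5677, 0.2652, 0.2019]
eef_rot: [0.691, 0.723, -0.003, -0.002]
ft_force: [-18.5, -4.1, 10.4]
width: 0.0256
grip_force: 30.0
```

Width is 25.6 mm, so the button is flush. The 18 N sideways load is a centring error of about 4 mm, so I'll relieve it before lifting.

```bash
python3 -m pendant '[[1,0,-0.006,0,0,0,0],[1,0,-0.013,0,0,0,0],[1,0,-0.013,0,0,0,0],[1,0,-0.013,0,0,0,0]]' 35
```

```text
time: 13.95
ee_pos: [0.5672, 0.265, 0.202]
eef_rot: [0.691, 0.723, 0.0, 0.0]
ft_force: [0.4, 0.8, -1.0]
width: 0.0256
grip_force: 35.0
```

Unloaded. Lift slowly to the first stop (60 mm = 0.2).

```bash
python3 -m pendant '[[1,0,0,-0.02,0,0,0],[1,0,0,-0.05,0,0,0],[1,0,0,-0.08,0,0,0],[1,0,0,-0.11,0,0,0],[1,0,0,-0.14,0,0,0],[1,0,0,-0.17,0,0,0],[1,0,0,-0.19,0,0,0],[1,0,0,-0.19,0,0,0]]' 35
python3 -m pendant '[[1,0,0,-0.02,0,0,0],[1,0,0,-0.04,0,0,0],[1,0,0,-0.07,0,0,0],[1,0,0,-0.1,0,0,0],[1,0,0,-0.13,0,0,0],[1,0,0,-0.16,0,0,0],[1,0,0,-0.19,0,0,0],[1,0,0,-0.19,0,0,0]]' 35
```

```text
time: 14.95
ee_pos: [0.5671, 0.265, 0.2597]
eef_rot: [0.691, 0.723, 0.0, -0.0]
ft_force: [2.2, 0.9, -1.3]
width: 0.0258
grip_force: 35.0
time: 15.95
ee_pos: [0.567, 0.265, 0.3172]
eef_rot: [0.691, 0.723, 0.0, -0.0]
ft_force: [2.1, 1.9, -1.2]
width: 0.0259
grip_force: 35.0
```

```bash
python3 -m pendant '[[1,0,0,-0.008,0,0,0],[1,0,0,-0.016,0,0,0],[1,0,0,-0.02,0,0,0],[1,0,0,-0.02,0,0,0]]' 35
python3 - <<'E'
from h import *
s=shot("scene"); crop(s,180,340,120,270,3.9,"up")
for z in(.179,.299): print(3.9*(proj(s,(.54,.1505,z))-[180,120]))
E
```

```text
time: 16.45
ee_pos: [0.567, 0.265, 0.322]
eef_rot: [0.691, 0.723, 0.0, -0.0]
ft_force: [4.0, 1.6, -4.8]
width: 0.0261
grip_force: 35.0
[451.16472795 342.45155518]
[458.14689922 218.50085374]
```

View pics/up.png

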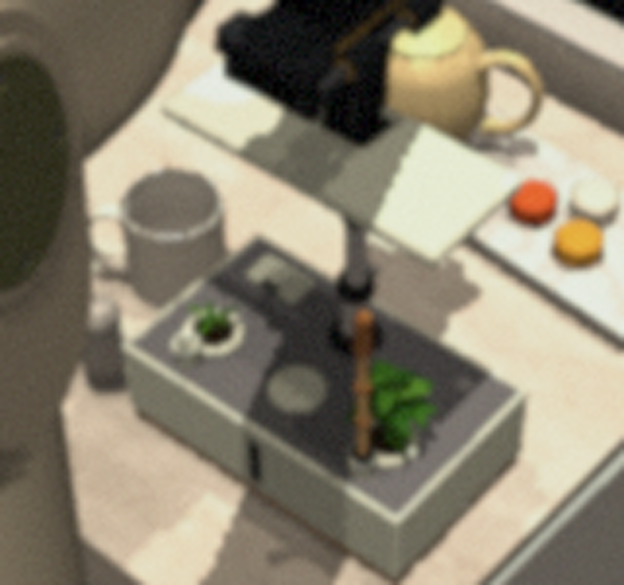

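The hood is up with both mast sections out, and the stake still stands in the tall tube. I'll nudge up to feel the stop, with a firmer grip.

```bash
python3 -m pendant '[[1,0,0,-0.004,0,0,0],[1,0,0,-0.008,0,0,0],[1,0,0,-0.01,0,0,0],[1,0,0,-0.01,0,0,0],[1,0,0,-0.01,0,0,0]]' 45
```

```text
time: 17.12
ee_pos: [0.5669, 0.2649, 0.3223]
eef_rot: [0.691, 0.723, -0.001, -0.0]
ft_force: [8.9, 3.8, -21.1]
width: 0.0257
grip_force: 45.0
```

The lamp is firmly at the second stop: 120 mm up, with force rising and no further motion. I'll ease the push a little, confirm it holds, and hand in.

```bash
python3 -m pendant '[[1,0,0,0.004,0,0,0],[1,0,0,0.004,0,0,0],[1,0,0,0.004,0,0,0],[1,0,0,0.004,0,0,0]]' 45
python3 -c "
from bench import r
print(r.close_job())"
```

```text
time: 17.62
ee_pos: [0.5669, 0.265, 0.3222]
eef_rot: [0.691, 0.723, -0.001, -0.0]
ft_force: [6.8, 3.0, -14.1]
width: 0.0256
grip_force: 45.0
the job is handed in; nothing more can be done
None
```

The stake is seated in the tube beside the tall basil and released; the lamp is held at its second stop (120 mm up) with the button squeezed in, and the job was handed in at 17.6 s with no verdict returned.

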